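# Fit the filter cassette and lock its quarter-turn stud

## Robot

A 6-joint arm with a two-finger parallel gripper is mounted at the origin on a cart in front of the work surface, level with it; the furniture and walls round the work are solid. World frame = base frame: x ahead of the robot, y to its left, z up, the work surface at z = 0. Lengths are in m, angles in rad, forces in N, time in s.
With the tool pointing down it reaches from about 0.375 to 0.9 m from the base axis. Payload 3.1 kg.
Tool frame: the origin (TCP) lies at the very end of the fingers, on their centre line; the grasp point (between the pads) lies 19 mm behind it; z points along the fingers, y is the direction in which the jaws open and shut (so a half turn about z gives the same grasp; the last joint's range is limited). The gripper opens to 85 mm and grips with 20 to 120 N. Pads are 22 mm wide; open, the fingers measure 114 mm over their backs; the gripper's body (76 mm by 85 mm) begins 54 mm behind the grasp point. The pads swing forward as they close: fully open they stand 13 mm farther back than shut.
Start: joints at [-1.466, 0.527, 1.433, -0, 1.181, -0.178], TCP at [0.175, -0.6, 0.231] pointing down, gripper open.
Joint ranges: [-3.08, 3.08], [-0.75, 2.2], [0.22, 2.44], [-1.43, 4.57], [0, 2.65], [-2.85, 2.85]. Speed limits (rad/s): [2.79, 2.79, 3.14, 3.14, 3.14, 3.14].

## Interface

Orientations are given as a unit quaternion [x, y, z, w].
In Python, from station import * gives the robot as it stands.
- The arm moves only by the tool jog_arm, never from a script. Its argument "motion" is a list of rows, each a list of 5 numbers: the shift along the world's x, y, z in cm, then the turn about the world's z in degrees, then the closure in counts, from 0 (fully open) to 255 (shut). In form: [[tx, ty, tz, yaw, jaw], ...]. A call has 1 to 10 rows; each row shifts and turns the pose as measured when the row begins; what a row does not reach is not made up. A row lasts 1/12 s, in which the tool goes at most 41.7 mm and 7.16 degrees, less where a joint would pass 70% of its speed; a pose out of reach is approached as far as the arm can. A call with a gripper value outside its range is refused whole. The fingers move at their own pace and stop on an object; "squeeze" is the grip in N (left out, the last holds). Time passes only in rows, so rows that do not move let the fingers close. It gives the time, the measured TCP pose, the force and the opening at its end, in the units of the state.
- sense(): the state, without advancing time (a new reading comes with each control period).
- snapshot(name): name is "scene" or "top" or "wrist"; returns a dict with "img" (384x512x3 uint8, red, green, blue), "depth" (384x512 float32, m along the optical axis (not along the pixel's ray), 0 where there is no reading), "intrinsics" (3x3 intrinsics, pixels), "eye" and "attitude" of the camera in the world. Camera axes: x right, y down, z forward; pixel columns grow to the right and rows downward; lengths in m; the calibration is good to about 2 mm. A picture is of the moment at which its call begins.
- sign_off(): hands the job in, once; it reports no verdict.
The state is a dict: "t": time; "q": joint angles; "qd": joint speeds; "tau": joint torques, N m; "tcp_pos": TCP position; "tool_rot": TCP orientation; "force": force on the tool from outside, world axes, zero at the start; "ft_torque": the same for the moment, N m; "finger_gap": opening from 0.0 (shut) to 1.0 (fully open).
Only numpy, scipy, OpenCV 4.12 (cv2) and the standard library are available. Lean on these libraries where they do the work, as an engineer would, in place of code of your own. Each camera call takes 0.05 s, during which the arm holds its last target.

## Task

Fit the new filter cassette to the small fume extractor: without lifting it, push it across the worktop into the bay until it is fully home with its face flush. Then turn the wing of the stud so that it points straight up the sloping face, push it all the way in, and give it a full quarter turn clockwise so that the wing lies level and the cassette is locked. Let go, and leave the glassware and the bottle beside the extractor where they stand.

Things in the scene. Friction and masses are not known exactly. Their poses are not given: they have to be found in the camera images.
- extractor: White bench fume extractor, fixed, 204 wide, 225 deep, 154 mm high; x from front to back, y left, z up. Its front slopes 35 degrees from level, facing up and to the robot. A bay at worktop level, 154 mm wide with a flared mouth (188), ends 70 mm back at a solid stop. Origin: on the worktop, where the middle of the foot of the cassette's front lip stands when home.
- slot (a point): Centre of the slot (32 x 9 mm, long side up the slope) in the sunk ledge of the extractor's sloping front, 7 mm below the face; it takes the stud's cross pin when the cassette is home. Axes as the extractor's; 82 mm behind its origin and 83 mm up.
- cassette_lip (a point): Middle of the cassette's upright front lip (34 mm high), 17 mm up; home = 17 mm above the extractor's origin. Axes x into the bay, y left, z up. Loose grey cassette, 0.6 kg, slides easily (2 N), 152 wide; body 70 deep, 56 high; above the lip its face plate slopes back 35 degrees for 121 mm. Starts on the worktop 85 to 125 mm before home, slightly aside and turned. Push on the lip.
- wing (a point): Centre of the steel wing grip of the stud in the cassette's face plate: 38 long, 12 thick, 22 mm tall. z out of the plate along the stud's axis (35 degrees from vertical, to the robot), x along the wing. It stands 38 mm over the plate, 26 when pushed in; the axis is at mid-width, 95 mm up the slope. Engraved strokes mark the wing's push-in position, dots the locked one.
- stud (a joint): Turn of the stud in rad, clockwise positive facing the slope: 0 = wing straight up the slope, cross pin (24 x 5 mm, in line with the wing) lined up with the slot to within about 0.1; pi/2 = wing level, locked. Takes 0.03 N m, stays where left, end stops at -1.35 and 1.66, starts at -1.2 to -0.4. The wing looks the same after a half turn.
- stud_push (a joint): How far the stud is pushed in along its axis, in m: 0 out, 0.0125 fully in at its stop. It takes about 3 N and stays where left (rubber ring). It goes in only with the cassette home and the pin lined up, else the pin lands on the ledge; push it fully in before turning it on: part-way in, the slot's walls jam the pin.
- beaker: Empty glass beaker, 89 x 94 x 112 mm, standing to the left of the extractor; origin at its foot. Bystander.
- measuring_cylinder: Measuring cylinder on a foot, 62 x 62 x 186 mm, standing to the right of the extractor; origin at its foot. Bystander.
- brown_bottle: Small brown bottle with a dark cap, 43 x 43 x 82 mm, standing in front of the measuring cylinder; origin at its foot. Bystander.
Things that resemble listed ones, but are neither listed nor needed, are in the scene too. Leave any pink look-alike of the part that bears cassette_lip alone.

How it is judged:
On the way, in this order (a step that is already met when the one before it is completed fails the run):
1. the cassette is fully home in the bay (x of cassette_lip in the frame of extractor between -0.004 and 0.004 m and angle between the x axis of cassette_lip and the x axis of extractor, either way round below 0.05 rad), for 0.2 s.
2. the stud is lined up and pushed in through the slot (value of joint stud_push above 0.0105 m and x of cassette_lip in the frame of extractor above -0.004 m), for 0.1 s.
At the end, for the whole second after the job is handed in: The cassette is home (lip within 4 mm of its place along the bay, square within 0.05 rad), the stud is in (at least 10.5 mm) and turned clockwise to within 0.3 rad of the quarter turn, and the beaker, measuring cylinder and bottle stand upright within 30 mm of where they were (all of step 2 and x of cassette_lip in the frame of extractor below 0.004 m and angle between the x axis of cassette_lip and the x axis of extractor, either way round below 0.05 rad and value of joint stud above 1.27 rad and distance of each of beaker, measuring_cylinder, brown_bottle from where it was at the start of the episode below 0.03 m and angle between each of beaker, measuring_cylinder, brown_bottle's own z axis and vertical below 0.2 rad); the robot touches nothing.
It fails at once if the cassette is lifted off the worktop (20 mm) or tipped (height (world z) of cassette_lip above 0.037 m or angle between cassette_lip's own z axis and vertical above 0.25 rad).
It fails at once if the beaker, measuring cylinder or bottle is knocked over (angle between any of beaker, measuring_cylinder, brown_bottle's own z axis and vertical above 0.5 rad).
It also fails if it takes over 67 s, if anything falls off the work surface, if the arm or the gripper's body presses on something with over 40 N, if the wrist force passes 120 N, or if a joint passes its speed limit or range.

## Working session

There is one attempt and no reset: what is moved stays moved. The work goes in short steps, Python scripts to look and compute and a tool call to move; the robot and the scene stay as the last step left them, time stands still between calls to the robot, and variables do not carry over. Pictures are saved under pics/ and viewed, and the job is handed in when it is done.

Besides the shell and the picture viewer there is one more tool, called after "Emit:" by a JSON object that holds its "method" and its "body", one argument or row to a line. jog_arm: Moves the arm, as the interface text tells. Its arguments: {"type":"object","properties":{"motion":{"type":"array","items":{"type":"array","items":{"type":"number"}}},"squeeze":{"type":"number"}},"required":["motion"]}

```bash
mkdir -p pics; ls
python3 - <<'E'
from station import *
import cv2,numpy as np
s=sense();print(s)
for n in ["scene","top","wrist"]:
    d=snapshot(n);cv2.imwrite(f"pics/a_{n}.png",d["img"][:,:,::-1]);print(n,d["eye"],d["attitude"],d["intrinsics"])
    np.savez(f"pics/a_{n}.npz",**d)
E
```

```text
pics
{'t': 0.0, 'q': array([-1.46549361e+00,  5.28506217e-01,  1.43390808e+00,  1.32076700e-05,
        1.18140669e+00, -1.78503282e-01]), 'qd': array([ 7.81127364e-04, -1.09604817e-03, -4.21877932e-04, -2.47832501e-04,
       -6.85984933e-05, -1.09537064e-03]), 'tau': array([ 2.68511103e-04, -4.42349696e+01, -1.78027314e+01, -1.97132949e-04,
        8.37496365e-03, -1.98491148e-05]), 'tcp_pos': array([ 0.17495984, -0.59925926,  0.23030719]), 'tool_rot': array([ 9.89948394e-01,  1.41424666e-01,  4.68722209e-05, -1.11319486e-03]), 'force': array([ 0.0890353 , -0.02578602,  0.13354306]), 'ft_torque': array([-0.00136633,  0.02571534,  0.07804373]), 'finger_gap': 0.9993097290094587}
scene [-0.0373841   0.50133935  0.76661597] [-0.37297348  0.82693825 -0.38443697  0.17109098] [[352.74807181   0.         255.20194839]
 [  0.         352.74807181 191.69767571]
 [  0.           0.           1.        ]]
top [ 0.31707513 -0.06892028  1.5423416 ] [-0.69838397  0.7100602  -0.05512746  0.07095991] [[398.99207913   0.         256.27168388]
 [  0.         398.99207913 195.14682035]
 [  0.           0.           1.        ]]
wrist [ 0.23999858 -0.58105623  0.37267743] [ 0.79249525 -0.59483165 -0.08103659  0.10751585] [[287.86716525   0.         256.90596269]
 [  0.         287.86716525 193.90732438]
 [  0.           0.           1.        ]]
```

View pics/a_scene.png

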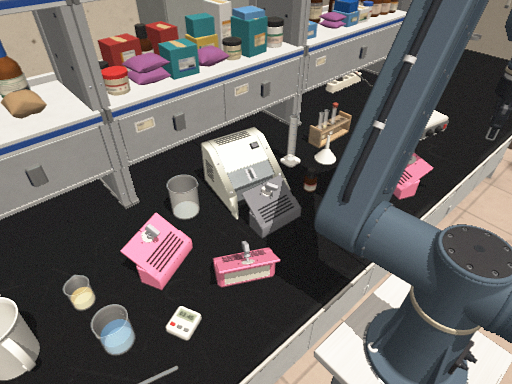

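View pics/a_top.png

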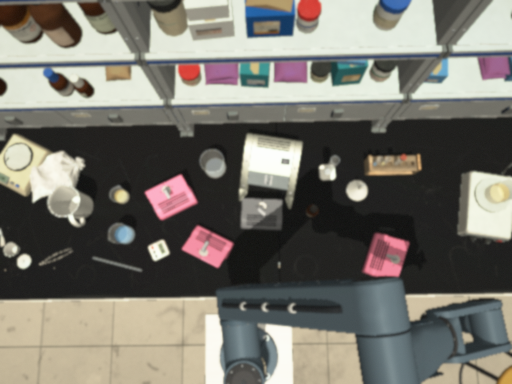

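View pics/a_wrist.png

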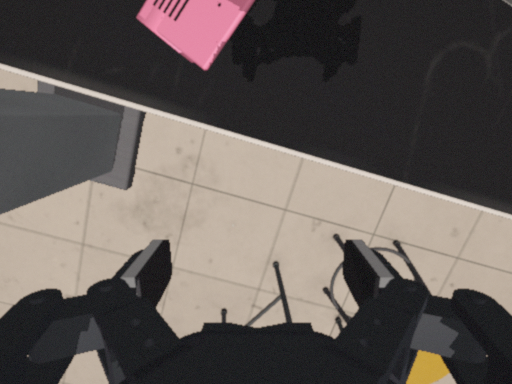

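The extractor is at about (262,165) in the scene view. The grey cassette is in front of it at (268,205), with its wing at (267,187). The beaker is at (184,196), the bottle at (310,180), and the measuring cylinder at (290,150). Next I'll zoom in and measure.

```bash
cat > h.py <<'E'
import numpy as np,cv2
from scipy.spatial.transform import Rotation as R
def load(n): return dict(np.load(n))
def cloud(d):
    K=d["intrinsics"];z=d["depth"];v,u=np.mgrid[:z.shape[0],:z.shape[1]]
    P=np.stack([(u-K[0,2])/K[0,0]*z,(v-K[1,2])/K[1,1]*z,z],-1)
    W=P@R.from_quat(d["attitude"]).as_matrix().T+d["eye"]
    W[z==0]=np.nan
    return W
def proj(d,p):
    K=d["intrinsics"];c=(np.atleast_2d(p)-d["eye"])@R.from_quat(d["attitude"]).as_matrix()
    return c[:,:2]/c[:,2:]*[K[0,0],K[1,1]]+K[:2,2]
E
python3 - <<'E'
from h import *
a=load("pics/a_scene.npz");b=load("pics/a_top.npz")
A=a["img"][115:245,150:340,::-1];B=b["img"][120:245,190:350,::-1]
cv2.imwrite("pics/z1.png",cv2.resize(A,None,fx=4,fy=4,interpolation=cv2.INTER_CUBIC))
cv2.imwrite("pics/z2.png",cv2.resize(B,None,fx=4.7,fy=4.7,interpolation=cv2.INTER_CUBIC))
W=cloud(a);W2=cloud(b)
np.set_printoptions(precision=3,suppress=True)
for n,W_,pts in (("scene",W,[(262,165),(268,205),(267,187),(184,196),(310,185),(290,160),(262,228)]),("top",W2,[(270,165),(262,212),(212,163),(312,211),(328,170)])):
    for u,v in pts: print(n,u,v,W_[v,u])
E
```

```text
scene 262 165 [ 0.645 -0.137  0.09 ]
scene 268 205 [ 0.509 -0.037  0.067]
scene 267 187 [ 0.526 -0.047  0.12 ]
scene 184 196 [0.675 0.142 0.097]
scene 310 185 [ 0.515 -0.233  0.034]
scene 290 160 [ 0.676 -0.307  0.015]
scene 262 228 [0.474 0.019 0.036]
top 270 165 [ 0.683 -0.091  0.13 ]
top 262 212 [ 0.511 -0.059  0.129]
top 212 163 [0.728 0.138 0.005]
top 312 211 [ 0.518 -0.243  0.08 ]
top 328 170 [ 0.671 -0.308  0.085]
```

View pics/z1.png

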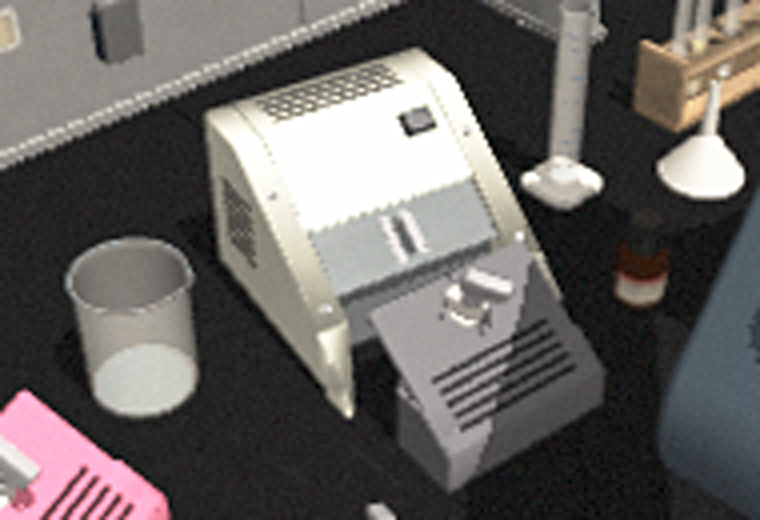

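View pics/z2.png

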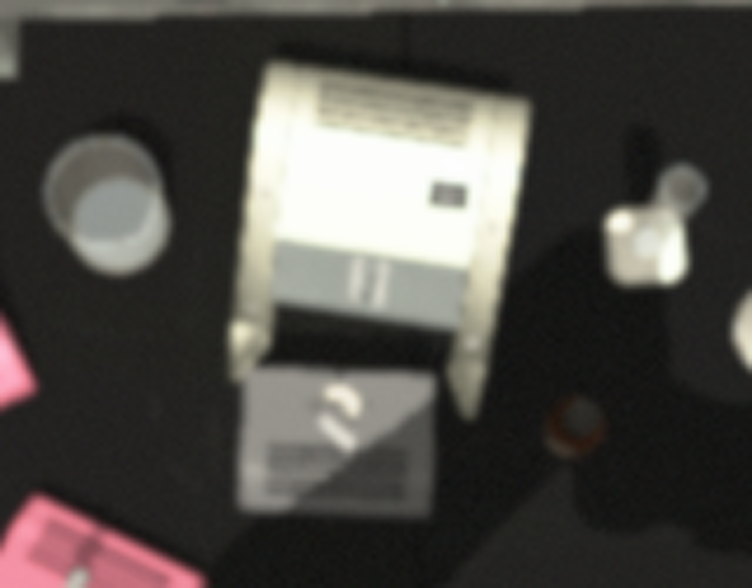

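The extractor is turned a few degrees clockwise. The cassette is about 100 mm short of home, and the wing's upper end points to the left. Next I'll fit the geometry.

Run:
```python
from h import *
np.set_printoptions(precision=4,suppress=True)
def plane(P):
    for _ in range(8):
        c=P.mean(0);u,s,v=np.linalg.svd(P-c,full_matrices=False);n=v[2]*np.sign(v[2][2])
        r=(P-c)@n; k=abs(r)<max(2*np.median(abs(r)),0.0015)
        P=P[k]
    return c,n,len(P),r.std()
for nm in("scene","top"):
    d=load(f"pics/a_{nm}.npz");W=cloud(d);I=d["img"].astype(int)
    if nm=="scene": polys={"plate":[(247,193),(278,179),(298,205),(262,216)],"white":[(222,148),(252,135),(264,157),(233,172)],"lip":[(252,218),(262,232),(297,212),(298,210),(264,222)]}
    else: polys={"plate":[(243,200),(281,200),(281,228),(242,227)],"white":[(252,152),(288,156),(286,174),(251,171)],"ledge":[(250,174),(288,178),(286,188),(250,183)]}
    for k,p in polys.items():
        m=np.zeros(I.shape[:2],np.uint8);cv2.fillPoly(m,[np.array(p)],1);m=cv2.erode(m,np.ones((3,3))) if k!="lip" else m
        P=W[m>0];P=P[~np.isnan(P).any(1)]
        c,n,N,s=plane(P);print(nm,k,c,n,N,len(P),"sd",s,"tilt",np.degrees(np.arccos(n[2])),"yaw",np.degrees(np.arctan2(-n[1],-n[0])))
```

```text
scene plate [ 0.5151 -0.0595  0.0698] [-0.5892  0.0395  0.807 ] 464 919 sd 0.000786986592695453 tilt 36.19364157306998 yaw -3.8347215752502533
scene white [ 0.6948 -0.0959  0.1297] [-0.5711  0.107   0.8139] 420 752 sd 0.0008444270307718792 tilt 35.52002222359353 yaw -10.611235786837144
scene lip [ 0.4729 -0.0252  0.0381] [-0.6326  0.0475  0.773 ] 120 294 sd 0.0007825753904114678 tilt 39.374465903707204 yaw -4.290415841209287
top plate [ 0.5108 -0.0556  0.0691] [-0.5865  0.0456  0.8086] 390 988 sd 0.0008333028687416816 tilt 36.03762975974885 yaw -4.4454098767515395
top white [ 0.6903 -0.0871  0.1279] [-0.5817  0.1097  0.806 ] 301 598 sd 0.0011840478403374126 tilt 36.29639576239198 yaw -10.681458479815134
top ledge [ 0.634  -0.0881  0.0804] [-0.5996  0.1019  0.7938] 145 297 sd 0.0012137106248249537 tilt 37.46261835438323 yaw -9.642892451043735
```

Run:
```python
from h import *
np.set_printoptions(precision=4,suppress=True)
def uv(a): a=np.radians(a);return np.array([np.cos(a),np.sin(a)]),np.array([-np.sin(a),np.cos(a)])
for nm in("scene","top"):
    d=load(f"pics/a_{nm}.npz");W=cloud(d)
    for yaw in (-10.2,):
        ex,ey=uv(yaw)
        # white extractor upper points
        m=(W[...,2]>0.1)&(W[...,2]<0.17)&(W[...,0]>0.62)&(W[...,0]<0.86)&(W[...,1]>-.24)&(W[...,1]<0.04)&(W[...,0]<0.80)
        P=W[m];x=P[:,:2]@ex;y=P[:,:2]@ey
        print(nm,"ext y pct",np.percentile(y,[0.3,1,3,97,99,99.7]),"z max",np.percentile(P[:,2],[95,99]))
        for x0 in np.arange(0.66,0.82,0.02):
            k=abs(x-x0)<0.01
            if k.sum()>20: print("  x",x0,"y",np.percentile(y[k],[1,50,99]), "z",np.percentile(P[k,2],[10,50,90]))
    ex,ey=uv(-4.2)
    m=(W[...,2]>0.02)&(W[...,2]<0.10)&(W[...,0]>0.42)&(W[...,0]<0.60)&(W[...,1]>-.18)&(W[...,1]<0.06)
    P=W[m];x=P[:,:2]@ex;y=P[:,:2]@ey
    for x0 in np.arange(0.45,0.6,0.015):
        k=abs(x-x0)<0.0075
        if k.sum()>20: print("  cas x",x0,"y",np.percentile(y[k],[1,50,99]), "z",np.percentile(P[k,2],[5,50,95]))
```

```text
scene ext y pct [-0.0716 -0.0692 -0.0648  0.1318  0.1324  0.1328] z max [0.156  0.1571]
  x 0.66 y [-0.0688  0.0404  0.1323] z [0.101  0.1048 0.1088]
  x 0.68 y [-0.0702  0.038   0.1317] z [0.1083 0.1148 0.1209]
  x 0.7000000000000001 y [-0.0691  0.0383  0.1317] z [0.1222 0.1289 0.1356]
  x 0.7200000000000001 y [-0.0702  0.0392  0.1324] z [0.1359 0.1433 0.1496]
  x 0.7400000000000001 y [-0.0681  0.0527  0.1328] z [0.1447 0.1538 0.156 ]
  x 0.7600000000000001 y [-0.0666  0.0518  0.1325] z [0.1396 0.1549 0.1564]
  x 0.7800000000000001 y [-0.0659  0.0495  0.1324] z [0.1453 0.1549 0.1564]
  cas x 0.465 y [-0.0936 -0.0126  0.0556] z [0.0214 0.0326 0.0391]
  cas x 0.48000000000000004 y [-0.0945 -0.012   0.0565] z [0.036  0.0427 0.0488]
  cas x 0.49500000000000005 y [-0.0955 -0.0067  0.0565] z [0.0401 0.0531 0.0597]
  cas x 0.51 y [-0.0919 -0.0089  0.0572] z [0.0391 0.0634 0.0688]
  cas x 0.5250000000000001 y [-0.0918 -0.0079  0.0569] z [0.0534 0.0736 0.0802]
  cas x 0.54 y [-0.091  -0.0024  0.054 ] z [0.0789 0.0848 0.0917]
  cas x 0.5550000000000002 y [-0.1276 -0.0048  0.0536] z [0.0884 0.
[... 743 characters left out ...]
1498 0.1543 0.1578]
  cas x 0.465 y [-0.0941 -0.0151  0.0565] z [0.0258 0.0361 0.0435]
  cas x 0.48000000000000004 y [-0.0937 -0.0184  0.0571] z [0.0378 0.0452 0.0528]
  cas x 0.49500000000000005 y [-0.0924 -0.0175  0.0572] z [0.0491 0.0562 0.0633]
  cas x 0.51 y [-0.0914 -0.0168  0.0542] z [0.0603 0.0668 0.0743]
  cas x 0.5250000000000001 y [-0.0905 -0.0307  0.0546] z [0.0703 0.0764 0.0849]
  cas x 0.54 y [-0.0892 -0.0207  0.055 ] z [0.0793 0.0879 0.0952]
  cas x 0.5550000000000002 y [-0.1248 -0.0241  0.0551] z [0.0403 0.0954 0.0993]
  cas x 0.5700000000000001 y [-0.1293 -0.0857  0.0718] z [0.0322 0.0526 0.0995]
  cas x 0.5850000000000002 y [-0.1317 -0.1111  0.0681] z [0.0269 0.0537 0.0633]
```

Emit:
{"method": "jog_arm", "body": {
  "motion": [
    [1.6, 3.6, 0, 7, 0],
    [1.6, 3.6, 0, 7, 0],
    [1.6, 3.6, 0, 7, 0],
    [1.6, 3.6, 0, 7, 0],
    [1.6, 3.6, 0, 7, 0],
    [1.6, 3.6, 0, 7, 0],
    [1.6, 3.6, 0, 7, 0],
    [1.6, 3.6, 0, 7, 0],
    [1.6, 3.6, 0, 7, 0],
    [1.6, 3.6, 0, 7, 0]
  ]
}}

```text
t: 0.98
tcp_pos: [0.3338, -0.2324, 0.2277]
tool_rot: [0.721, 0.693, 0.001, 0.002]
force: [1.5, -0.5, 0.9]
finger_gap: 1.001
```

Emit:
{"method": "jog_arm", "body": {
  "motion": [
    [0.9, 1.9, 0, 7, 0],
    [0.9, 1.9, 0, 7, 0],
    [0.9, 1.9, 0, 7, 0],
    [0.9, 1.9, 0, 7, 0],
    [0.9, 1.9, 0, 7, 0],
    [0.9, 1.9, 0, 7, 0],
    [0.9, 1.9, 0, 7, 0],
    [0.9, 1.9, 0, 7, 0],
    [0.9, 1.9, 0, 7, 0],
    [0.5, 1.6, 0, 7, 0]
  ]
}}

```text
t: 1.82
tcp_pos: [0.4217, -0.0285, 0.2275]
tool_rot: [0.179, 0.984, 0.002, -0.001]
force: [-0.2, 0.2, 0.9]
finger_gap: 0.997
```

Run:
```python
from station import *
from h import *
s=sense();print(s["t"],s["tcp_pos"],s["q"],R.from_quat(s["tool_rot"]).as_euler("ZYX",degrees=True))
d=snapshot("wrist");cv2.imwrite("pics/b_wrist.png",d["img"][:,:,::-1]);np.savez("pics/b_wrist.npz",**d);print(d["eye"])
```

```text
1.8167 [ 0.42170314 -0.0285224   0.22748069] [-0.33584216  0.26235684  1.91839     0.00430826  0.96309489 -1.55009199] [ 1.59430450e+02 -1.33273303e-01  1.79800383e+02]
[ 0.3585195  -0.0057113   0.36986738]
```

View pics/b_wrist.png

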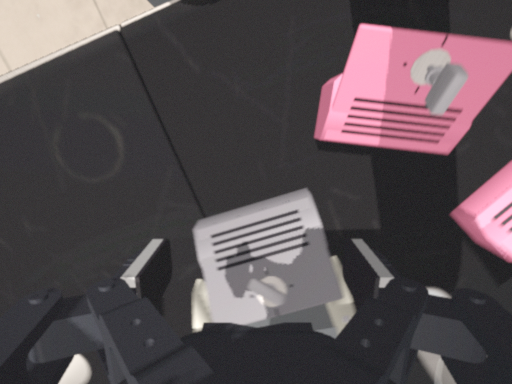

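The cassette is straight ahead at pixel (265,250), with the wing at (270,290). I'll now turn to square with the bay and descend in front of the lip.

Emit:
{"method": "jog_arm", "body": {
  "motion": [
    [0, -0.8, -3, 5, 0],
    [0, -0.8, -3, 5, 0],
    [0, 0, -3, 0.4, 0],
    [0, 0, -3, 0, 0],
    [0, 0, -3, 0, 0],
    [0, 0, -2.5, 0, 0],
    [0, 0, -2, 0, 0],
    [0, 0, -1, 0, 0]
  ]
}}

```text
t: 2.53
tcp_pos: [0.4274, -0.0446, 0.0186]
tool_rot: [0.083, 0.996, 0.0, 0.008]
force: [-0.3, 0.5, -0.8]
finger_gap: 1.005
```

```bash
cat > look.py <<'E'
from station import *
from h import *
import sys
np.set_printoptions(precision=4,suppress=True)
tag=sys.argv[1]
s=sense();print(s["t"],s["tcp_pos"],s["force"],"q",s["q"],"yaw",R.from_quat(s["tool_rot"]).as_euler("ZYX",degrees=True)[0])
for n in sys.argv[2:]:
    d=snapshot(n);np.savez(f"pics/{tag}_{n}.npz",**d)
    I=d["img"][:,:,::-1]
    cv2.imwrite(f"pics/{tag}_{n}_full.png",I)
    if n=="scene": I=cv2.resize(I[115:265,170:350],None,fx=4,fy=4,interpolation=cv2.INTER_CUBIC)
    if n=="top": I=cv2.resize(I[120:245,190:350],None,fx=4.7,fy=4.7,interpolation=cv2.INTER_CUBIC)
    cv2.imwrite(f"pics/{tag}_{n}.png",I)
E
python3 look.py c scene
```

```text
2.5333 [ 0.4274 -0.0446  0.0186] [-0.3152  0.4597 -0.8126] q [-0.369   0.7046  2.0822  0.016   0.3389 -1.7882] yaw 170.4521748005572
```

View pics/c_scene_full.png

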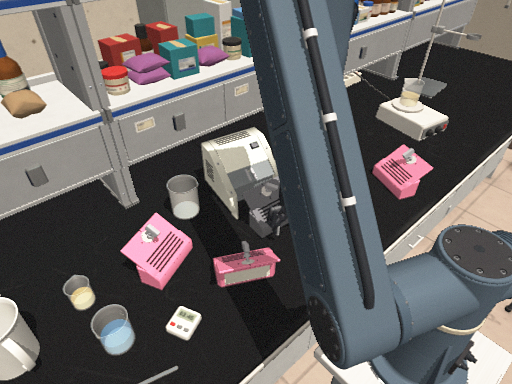

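Run:
```python
from h import *
np.set_printoptions(precision=3,suppress=True)
d=load("pics/c_scene.npz");W=cloud(d)
I=d["img"].astype(int);m=(I[...,0]>I[...,1]+60)&(I[...,2]>I[...,1]+20)
v,u=np.where(m&(np.mgrid[:384,:512][1]>200)&(np.mgrid[:384,:512][1]<285));P=W[v,u];P=P[~np.isnan(P[:,0])]
print(np.percentile(P,[1,99],axis=0))
```

```text
[[ 0.332 -0.198  0.008]
 [ 0.95   0.225  0.386]]
```

View pics/c_scene.png

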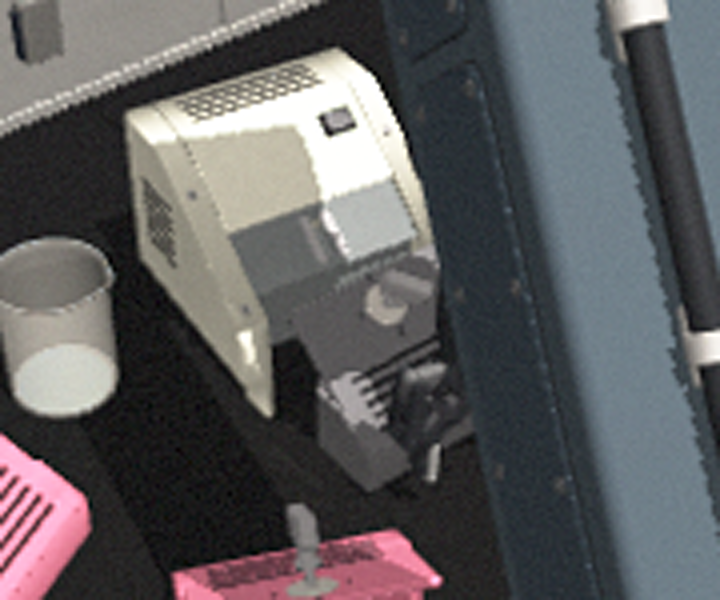

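Run:
```python
from h import *
np.set_printoptions(precision=3,suppress=True)
d=load("pics/a_top.npz");W=cloud(d)
I=d["img"].astype(int);m=(I[...,0]>I[...,1]+50)&(I[...,2]>I[...,1]+10)
m[:, :180]=0;m[:,240:]=0;m[:222]=0
P=W[m];P=P[~np.isnan(P[:,0])]
print(len(P),np.percentile(P,[0,2,98,100],axis=0))
k=P[:,1]<0.055;print(P[k][np.argsort(P[k][:,1])][:12])
```

```text
1044 [[ 0.323  0.056 -0.006]
 [ 0.333  0.067  0.001]
 [ 0.463  0.226  0.105]
 [ 0.478  0.253  0.113]]
[]
```

Emit:
{"method": "jog_arm", "body": {
  "motion": [
    [0, 0, -1.2, -0.7, 0],
    [1, -0.18, 0, 0, 0],
    [1, -0.18, 0, 0, 0],
    [1, -0.18, 0, 0, 0],
    [1, -0.18, 0, 0, 0],
    [1, -0.18, 0, 0, 0]
  ]
}}

```text
t: 3.08
tcp_pos: [0.4696, -0.0525, 0.0043]
tool_rot: [0.093, 0.996, 0.003, -0.003]
force: [-1.9, 0.2, -1.0]
finger_gap: 1.0
```

```bash
python3 look.py d scene wrist top
```

```text
3.0833 [ 0.4696 -0.0525  0.0043] [-1.8691  0.177  -0.9528] q [-0.3512  0.75    1.9596  0.0103  0.4392 -1.7449] yaw 169.31751001619176
```

View pics/d_scene.png

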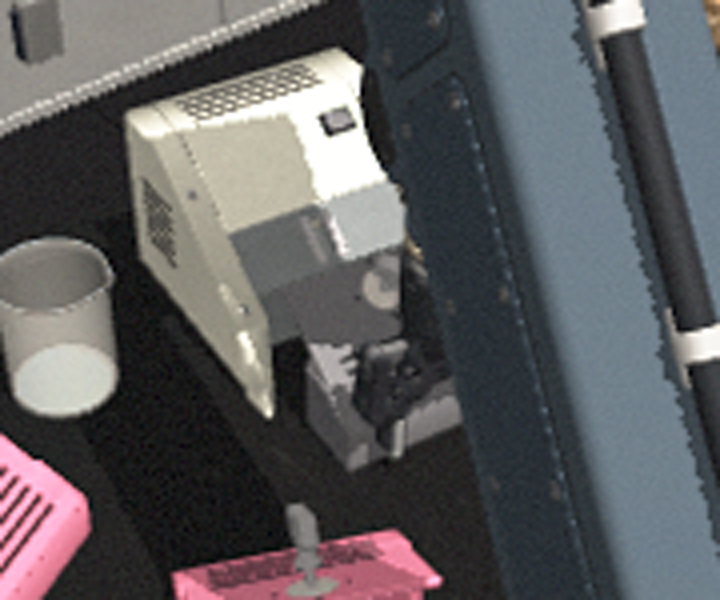

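View pics/d_wrist.png

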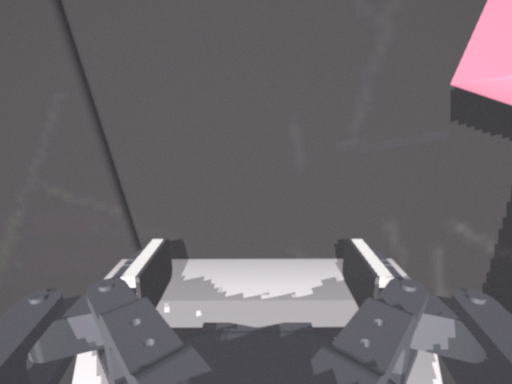

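View pics/d_top.png

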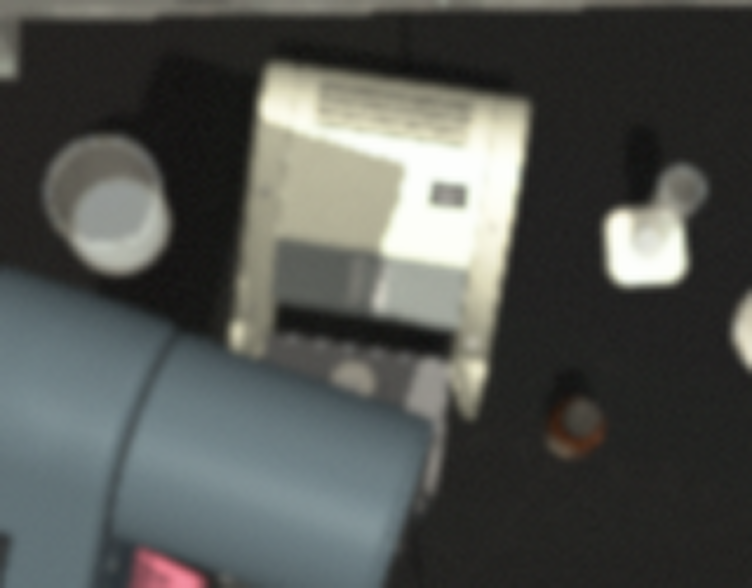

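Both fingers bear on the lip and the cassette is square and entering the mouth, with the lip seen at rows 258–300 of the wrist view, parallel to the jaws. I'll keep pushing.

Emit:
{"method": "jog_arm", "body": {
  "motion": [
    [1, -0.18, 0, 0, 0],
    [1, -0.18, 0, 0, 0],
    [1, -0.18, 0, 0, 0],
    [1, -0.18, 0, 0, 0],
    [1, -0.18, 0, 0, 0],
    [1, -0.18, 0, 0, 0]
  ]
}}

```text
t: 3.73
tcp_pos: [0.5202, -0.0607, 0.0048]
tool_rot: [0.094, 0.995, 0.005, -0.013]
force: [-3.5, 0.7, -0.3]
finger_gap: 1.0
```

Emit:
{"method": "jog_arm", "body": {
  "motion": [
    [0.8, -0.14, 0, 0, 0],
    [0.8, -0.14, 0, 0, 0],
    [0.6, -0.11, 0, 0, 0],
    [0.5, -0.09, 0, 0, 0],
    [0.4, -0.07, 0, 0, 0],
    [0.4, -0.07, 0, 0, 0]
  ]
}}

```text
t: 4.23
tcp_pos: [0.5489, -0.0653, 0.0041]
tool_rot: [0.092, 0.995, 0.007, -0.025]
force: [-9.3, 0.5, 5.1]
finger_gap: 0.998
```

```bash
python3 look.py e scene wrist
```

```text
4.2333 [ 0.5489 -0.0653  0.0041] [-9.335   0.5023  5.1258] q [-0.3215  0.7972  1.721   0.0025  0.6749 -1.7104] yaw 169.4722655724165
```

View pics/e_scene.png

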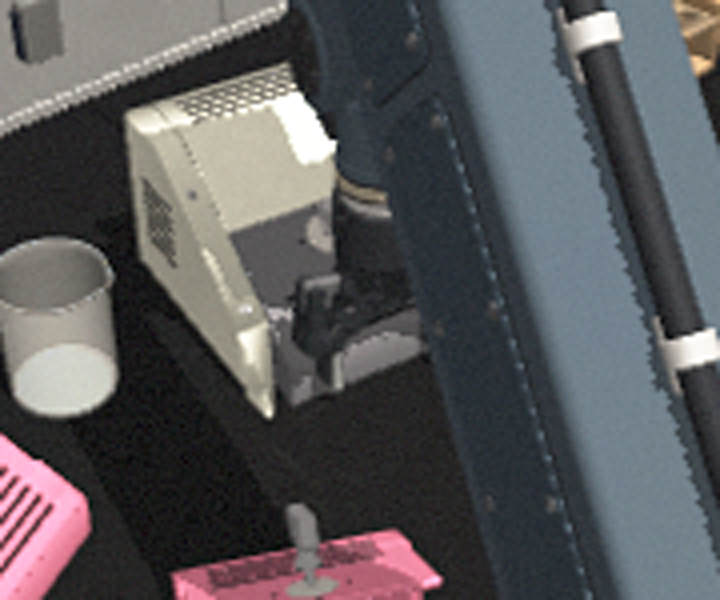

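Emit:
{"method": "jog_arm", "body": {
  "motion": [
    [0.4, -0.07, 0, 0, 0],
    [0.4, -0.07, 0, 0, 0],
    [0.4, -0.07, 0, 0, 0]
  ]
}}

```text
t: 4.58
tcp_pos: [0.5483, -0.0647, 0.0035]
tool_rot: [0.09, 0.995, 0.008, -0.039]
force: [-9.6, -0.1, 4.6]
finger_gap: 0.999
```

The push has stalled at the expected home position. I'll back off and check.

Emit:
{"method": "jog_arm", "body": {
  "motion": [
    [-2, 0.36, 0, 0, 0],
    [-3, 0.5, 0, 0, 0],
    [-3, 0.5, 3, 0, 0],
    [-2, 0, 4, 0, 0],
    [0, 0, 4, 0, 0],
    [0, 0, 4, 0, 0],
    [0, 0, 4, 0, 0],
    [0, 0, 4, 0, 0]
  ]
}}

```text
t: 5.25
tcp_pos: [0.4502, -0.0526, 0.2341]
tool_rot: [0.091, 0.995, 0.008, -0.036]
force: [1.1, 0.1, 0.3]
finger_gap: 1.002
```

```bash
python3 look.py f scene wrist top
```

```text
5.25 [ 0.4502 -0.0526  0.2341] [1.1035 0.1195 0.331 ] q [-0.3616  0.3239  1.7956 -0.0035  1.0967 -1.7478] yaw 169.54272138120618
```

View pics/f_scene.png

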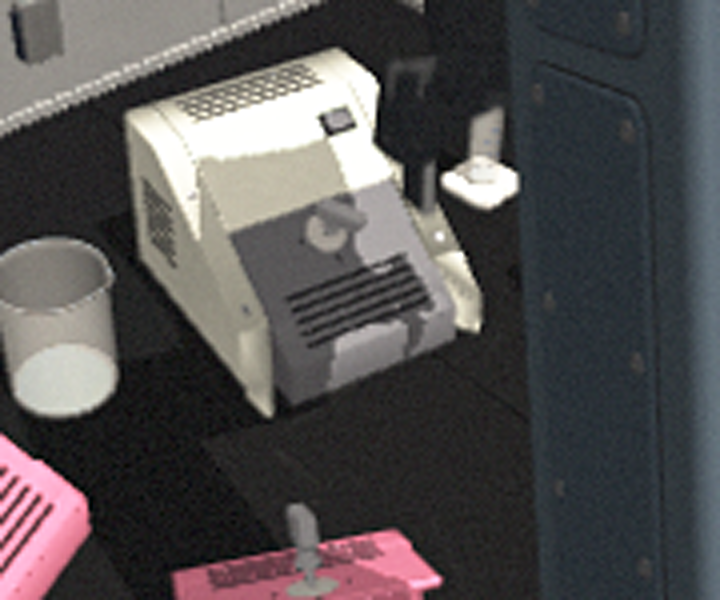

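View pics/f_wrist.png

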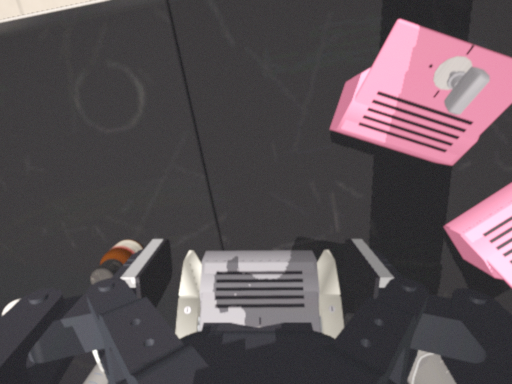

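View pics/f_top.png

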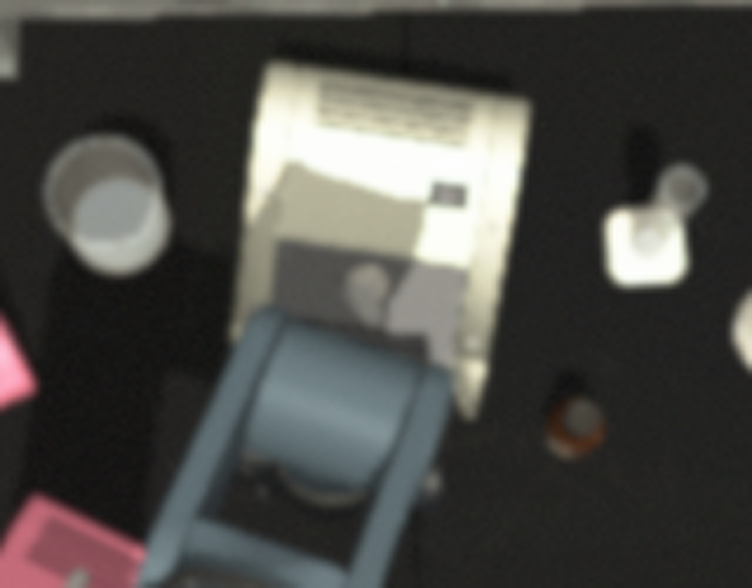

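Run:
```python
from h import *
from station import sense
np.set_printoptions(precision=4,suppress=True)
s=sense();print("toolz",R.from_quat(s["tool_rot"]).as_matrix()[:,2])
a=np.radians(-10.3);ex=np.array([np.cos(a),np.sin(a)]);ey=np.array([-ex[1],ex[0]])
O=np.array([0.5595,-0.069])
d=load("pics/f_scene.npz");W=cloud(d)
n=np.array([-np.sin(np.radians(35))*ex[0],-np.sin(np.radians(35))*ex[1],np.cos(np.radians(35))])
x=(W[...,:2]-O)@ex;y=(W[...,:2]-O)@ey
h=(W-[*O,0.034])@n
for lo,hi in((0.005,.02),(.02,.035),(0.04,0.06),(.06,.075),(0.085,0.097),(.103,.115),(.115,.13),(.13,.145),(.145,.155)):
    m=(x>lo)&(x<hi)&(abs(y)<0.07)&(h>-.02)&(h<0.012)
    m2=m&(abs(y)>0.03)
    print(lo,hi,m2.sum(),"h mm med",1e3*np.nanmedian(h[m2]),"left",1e3*np.nanmedian(h[m2&(y>0)]),"right",1e3*np.nanmedian(h[m2&(y<0)]))
# wing points
m=(h>0.014)&(h<0.06)&(abs(y)<0.04)&(x>0.02)&(x<0.11)
P=np.stack([x[m],y[m],W[m][:,2],h[m]],-1);print(len(P));print(P[np.argsort(P[:,3])][::4])
v,u=np.where(m);print(u.min(),u.max(),v.min(),v.max())
```

```text
toolz [-0.0618  0.02   -0.9979]
0.005 0.02 137 h mm med -1.1857847205789231 left -1.1325159709055392 right -1.3670787143707317
0.02 0.035 124 h mm med -1.0292396688647465 left -1.0645371268062633 right -0.9118047713282736
0.04 0.06 176 h mm med -1.046974054122853 left -0.887873035426731 right -1.2182258767805765
0.06 0.075 130 h mm med -0.9296914103256869 left -0.62814603653923 right -1.3932508715296232
0.085 0.097 104 h mm med -1.2056222602653397 left -1.410851418722036 right -0.7147522570099539
0.103 0.115 111 h mm med -1.1713159855653075 left -1.3009580739407545 right -1.126181018098295
0.115 0.13 129 h mm med -1.0889368974207423 left -1.3176038918588153 right -0.6436208122059744
0.13 0.145 129 h mm med -0.40438861322276504 left -0.5572771059210362 right -0.15758082931026393
0.145 0.155 88 h mm med -0.3458620520005594 left -0.5645250519439146 right 0.555674799538873
82
[[ 0.0685  0.0034  0.1012  0.0158]
 [ 0.0666  0.0009  0.1015  0.0171]
 [ 0.0699  0.0062  0.1092  0.0215]
 [ 0.058   0.0025  0.1116  0.0303]
 [ 0.0504 -0.0074  0.1087  0.0323]
 [ 0.0716  0.0122  0.1258  0.0341]
 [ 0.0586  0.0057  0.1201  0.0369]
 [ 0.0528  0.002   0.1185  0.0389]
 [ 0.0478 -0.0021  0.1163  0.04  ]
 [ 0.0433 -0.0102  0.1161  0.0424]
 [ 0.0465 -0.0049  0.12    0.0438]
 [ 0.0603  0.0153  0.1303  0.0443]
 [ 0.0509  0.0032  0.124   0.0445]
 [ 0.0447 -0.0146  0.1212  0.0458]
 [ 0.0604  0.0011  0.1324  0.046 ]
 [ 0.0531  0.009   0.1286  0.047 ]
 [ 0.042  -0.0093  0.1211  0.0472]
 [ 0.0628  0.0067  0.1368  0.0482]
 [ 0.0435 -0.0102  0.1237  0.0485]
 [ 0.0581  0.006   0.1356  0.0499]
 [ 0.0427 -0.0132  0.1268  0.0515]]
249 261 164 173
```

The plate is flush with the face to within about 1 mm, so the cassette is home. The wing centre stands 38 mm off the plate. I'll move over the wing for a wrist view.

Emit:
{"method": "jog_arm", "body": {
  "motion": [
    [3.5, -0.6, 0, 0, 0],
    [3.5, -0.6, 0, 0, 0],
    [3.5, -0.6, 0, 0, 0],
    [3.5, -0.6, -1, 0, 0],
    [0.8, -0.1, -1, 0, 0],
    [0, 0, 0, 0, 0]
  ]
}}

```text
t: 5.9
tcp_pos: [0.604, -0.0778, 0.2101]
tool_rot: [0.091, 0.995, 0.008, -0.033]
force: [-0.8, 0.3, -0.5]
finger_gap: 0.998
```

```bash
python3 look.py g wrist scene
```

```text
5.9 [ 0.604  -0.0778  0.2101] [-0.7538  0.2909 -0.4948] q [-0.312   0.5564  1.4456  0.0011  1.2071 -1.6999] yaw 169.51595014147105
```

View pics/g_wrist.png

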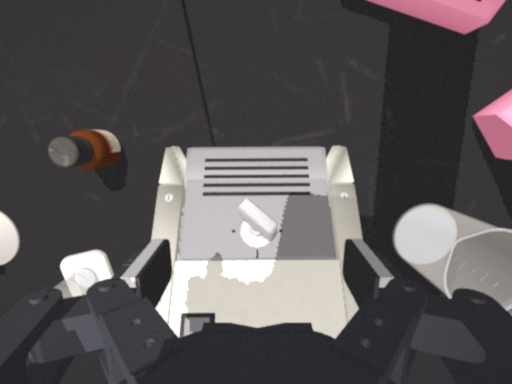

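View pics/g_scene.png

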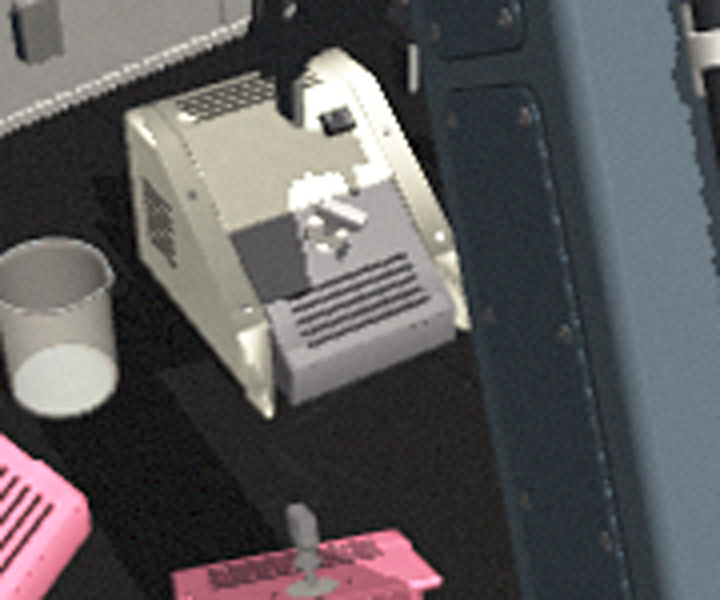

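In the wrist view the wing runs from (243,205) to (273,232). The cassette is seated between the extractor's cheeks, with the marks around the stud visible. Next I'll measure the wing.

```bash
cat > wing.py <<'E'
from h import *
import sys
np.set_printoptions(precision=4,suppress=True)
def wing(f,box,hmin=0.02,yaw=-10.3,O=(0.5595,-0.069)):
    a=np.radians(yaw);ex=np.array([np.cos(a),np.sin(a)]);ey=np.array([-ex[1],ex[0]])
    d=load(f);W=cloud(d);c,s=np.cos(np.radians(35)),np.sin(np.radians(35))
    x=(W[...,:2]-O)@ex;y=(W[...,:2]-O)@ey;z=W[...,2]-0.034
    h=-s*x+c*z;sl=c*x+s*z
    pl=(abs(sl-0.06)<0.05)&(abs(y)<0.07)&(abs(h)<0.006);print("plate h mm",1e3*np.nanmedian(h[pl]),pl.sum())
    h=h-np.nanmedian(h[pl])
    m=(h>hmin)&(h<0.07)&(abs(y)<0.03)&(abs(sl-0.095)<0.03)
    v,u=np.where(m);print("px",u.min(),u.max(),v.min(),v.max(),m.sum())
    top=np.percentile(h[m],95);print("top h",1e3*top)
    k=m&(h>top-0.006)
    P=np.stack([sl[k],y[k]],-1);mn=P.mean(0);ev,V=np.linalg.eigh(np.cov((P-mn).T));w=V[:,1]*np.sign(V[0,1])
    r=cv2.minAreaRect((P*1e4).astype(np.float32))
    print("n",k.sum(),"centre slope,y",mn,"rect c",np.array(r[0])/1e4,"size",np.array(r[1])/1e4,"rect ang",r[2],"theta",-np.arctan2(w[1],w[0]))
    # world coordinate of mid
    print("mean world top",W[k].mean(0))
if __name__=="__main__": wing(sys.argv[1],None)
E
python3 wing.py pics/g_wrist.npz; python3 wing.py pics/g_scene.npz
python3 - <<'E'
from h import *
from scipy.ndimage import label
# extractor yaw from plate normal & edges in g_wrist
d=load("pics/g_wrist.npz");W=cloud(d)
m=np.zeros((384,512),np.uint8);cv2.fillPoly(m,[np.array([(190,195),(232,195),(232,250),(186,250)])],1)
P=W[m>0];P=P[~np.isnan(P[:,0])];c=P.mean(0);v=np.linalg.svd(P-c)[2][2];v*=np.sign(v[2]);print(v,np.degrees(np.arctan2(-v[1],-v[0])),np.degrees(np.arccos(v[2])))
# groove line (208,160)-(307,160)
for a,b in(((186,258),(335,258)),((190,150),(325,148))):
    p,q=W[a[1],a[0]],W[b[1],b[0]];print(p,q,np.degrees(np.arctan2((q-p)[1],(q-p)[0]))-90)
E
```

```text
plate h mm -1.061058047431479 11391
px 238 276 198 237 803
top h 49.75829735312225
n 621 centre slope,y [ 0.0973 -0.0008] rect c [ 0.0961 -0.0009] size [0.0379 0.0123] rect ang 47.634727478027344 theta -0.8356200897956746
mean world top [ 0.6112 -0.0792  0.1284]
plate h mm -1.0297315108335967 1201
px 249 261 164 172 76
top h 50.27569260577481
n 44 centre slope,y [ 0.0971 -0.0002] rect c [ 0.0971 -0.0005] size [0.0373 0.0117] rect ang 47.111297607421875 theta -0.8007294894798672
mean world top [ 0.6114 -0.0787  0.128 ]
[-0.5650989   0.10351178  0.81850385] -10.380060541466012 35.06469772785421
[ 0.64737472 -0.15371997  0.1022763 ] [ 0.67563147 -0.01443528  0.09855996] -11.467985727060096
[ 0.55054043 -0.14203049  0.03532888] [ 0.57905598  0.01314198 -0.00058984] -10.412887212142337
```

Emit:
{"method": "jog_arm", "body": {
  "motion": [
    [0.3, 0, 0, 7, 0],
    [0.3, 0, 0, 7, 0],
    [0.3, -0.1, 0, 7, 0],
    [0.2, -0.1, 0, 7, 0],
    [0, 0, 0, 7, 0],
    [0, 0, 0, 7, 0],
    [0, 0, 0, 7, 0],
    [0, 0, 0, 4, 0],
    [0, 0, 0, 0, 0]
  ]
}}

```text
t: 6.75
tcp_pos: [0.5979, -0.0762, 0.2129]
tool_rot: [-0.376, 0.926, -0.007, -0.04]
force: [-0.4, 0.1, -0.6]
finger_gap: 1.001
```

```bash
python3 look.py i wrist
```

```text
6.75 [ 0.5979 -0.0762  0.2129] [-0.3944  0.0633 -0.5619] q [-0.282   0.5444  1.4613 -0.0647  1.1911 -2.5978] yaw -135.8061600213619
```

View pics/i_wrist.png

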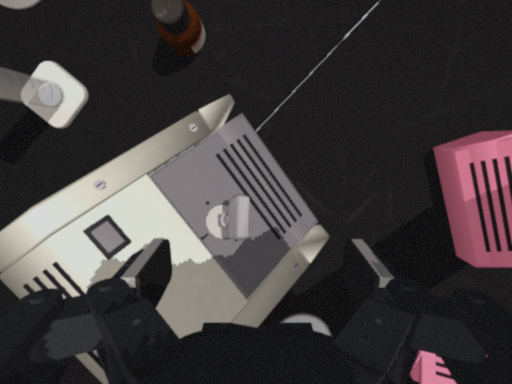

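The wing now lies parallel to the tool's x axis (vertical at pixel (238,217)). I'll centre on it and descend.

Emit:
{"method": "jog_arm", "body": {
  "motion": [
    [1.8, -0.4, -1, -1, 0],
    [0.2, 0, -2.5, 0, 0],
    [0, 0, -2.5, 0, 0],
    [0, 0, 0, 0, 0]
  ]
}}

```text
t: 7.13
tcp_pos: [0.6168, -0.0802, 0.1555]
tool_rot: [-0.362, 0.932, -0.008, -0.038]
force: [-0.4, 0.0, -0.8]
finger_gap: 0.997
```

```bash
python3 look.py j wrist scene; python3 -c "
from station import sense
from h import *
print(R.from_quat(sense()['tool_rot']).as_matrix()[:,2])"
```

```text
7.1333 [ 0.6168 -0.0802  0.1555] [-0.4005  0.0157 -0.7869] q [-0.2804  0.6359  1.4631 -0.0658  1.0945 -2.56  ] yaw -137.54367537704957
[-0.05941602 -0.04389408 -0.99726779]
```

View pics/j_wrist.png

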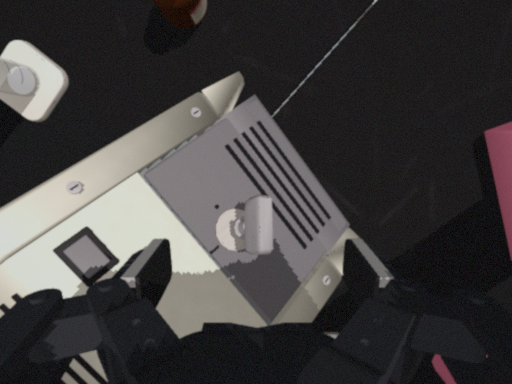

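View pics/j_scene.png

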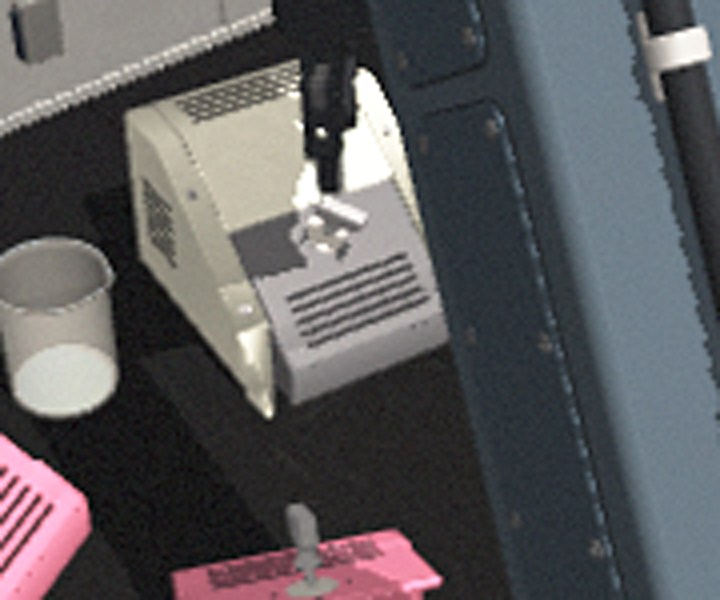

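Emit:
{"method": "jog_arm", "body": {
  "motion": [
    [0, 0, -1, 0, 100],
    [0, 0, -1, 0, 100],
    [0, 0, -1, 0, 100],
    [0, 0, -1, 0, 100],
    [0, 0, -1, 0, 100],
    [0, 0, 0, 0, 100]
  ]
}}

```text
t: 7.73
tcp_pos: [0.6212, -0.0815, 0.1105]
tool_rot: [-0.361, 0.932, -0.013, -0.032]
force: [-0.6, -0.2, 0.1]
finger_gap: 0.604
```

```bash
python3 look.py k wrist scene
```

```text
7.7333 [ 0.6212 -0.0815  0.1105] [-0.6312 -0.2444  0.0909] q [-0.2804  0.6945  1.4926 -0.0701  0.9912 -2.5506] yaw -137.66531000467288
```

View pics/k_wrist.png

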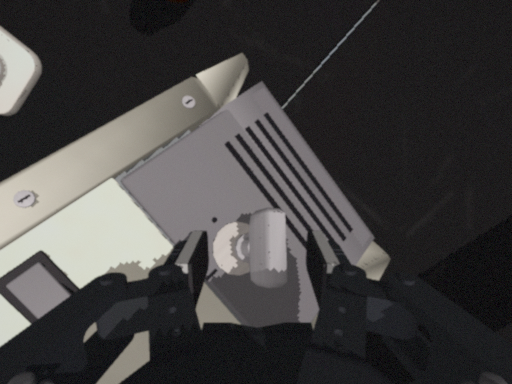

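View pics/k_scene.png

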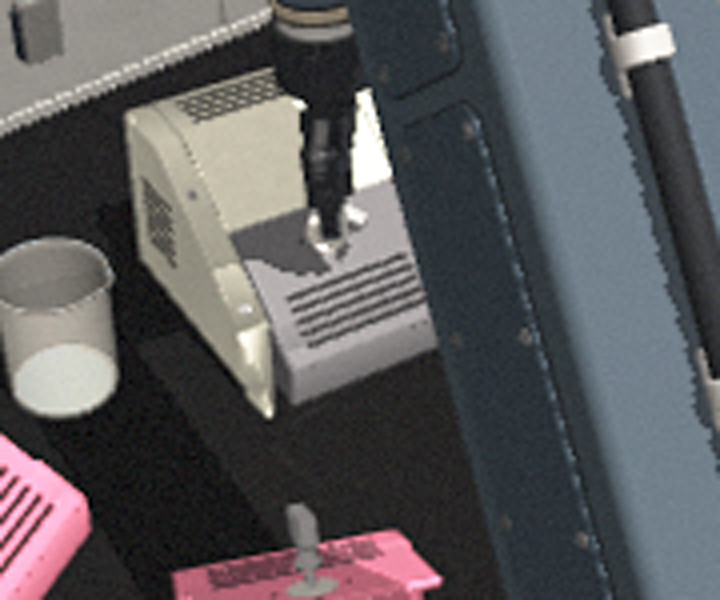

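Emit:
{"method": "jog_arm", "body": {
  "motion": [
    [-0.5, 0.1, -0.4, 0, 150],
    [0, 0, 0, 0, 185],
    [0, 0, 0, 0, 185],
    [0, 0, 0, 0, 185]
  ],
  "squeeze": 20
}}

```text
t: 8.17
tcp_pos: [0.6172, -0.0803, 0.1085]
tool_rot: [-0.361, 0.932, -0.013, -0.03]
force: [0.6, 0.1, -1.2]
finger_gap: 0.279
```

```bash
python3 look.py l wrist
```

```text
8.1667 [ 0.6172 -0.0803  0.1085] [ 0.6117  0.0659 -1.1646] q [-0.2807  0.6915  1.5078 -0.0701  0.9754 -2.55  ] yaw -137.67578594136788
```

View pics/l_wrist.png

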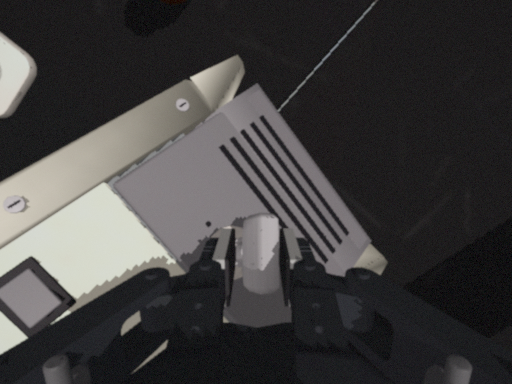

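The wing sits centred between the pads with no contact force. I'll now turn it clockwise.

Emit:
{"method": "jog_arm", "body": {
  "motion": [
    [-0.1, 0, -0.3, -5, 185],
    [0, 0, 0, -5, 185],
    [0, 0, 0, -5, 185],
    [0, 0, 0, -5, 185],
    [0, 0, 0, -5, 185]
  ]
}}

```text
t: 8.63
tcp_pos: [0.614, -0.0796, 0.1074]
tool_rot: [-0.142, 0.989, -0.006, -0.035]
force: [-1.1, 0.6, 1.3]
finger_gap: 0.275
```

Emit:
{"method": "jog_arm", "body": {
  "motion": [
    [0.1, 0, 0, -5, 185],
    [0, 0, 0, -5, 185],
    [0, 0, 0, -5, 185],
    [0, 0, 0, -5, 185],
    [0.1, 0, 0, -5, 190],
    [0, 0, 0, -2, 190],
    [0, 0, 0, 0, 190]
  ]
}}

```text
t: 9.22
tcp_pos: [0.6147, -0.0788, 0.1091]
tool_rot: [0.105, 0.994, 0.003, -0.036]
force: [0.0, 0.7, -1.1]
finger_gap: 0.255
```

```bash
python3 look.py m wrist scene
```

```text
9.2167 [ 0.6147 -0.0788  0.1091] [ 0.0442  0.654  -1.0621] q [-0.3038  0.6982  1.489  -0.0089  1.0269 -1.6582] yaw 167.8786085445799
```

View pics/m_wrist.png

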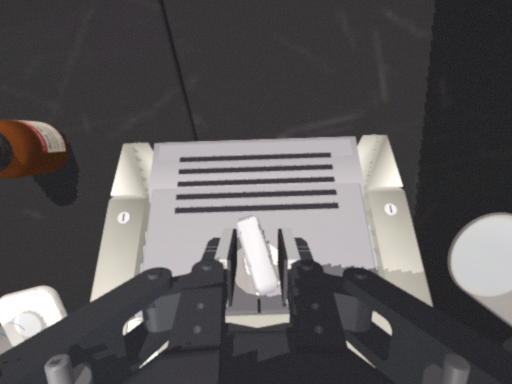

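View pics/m_scene.png

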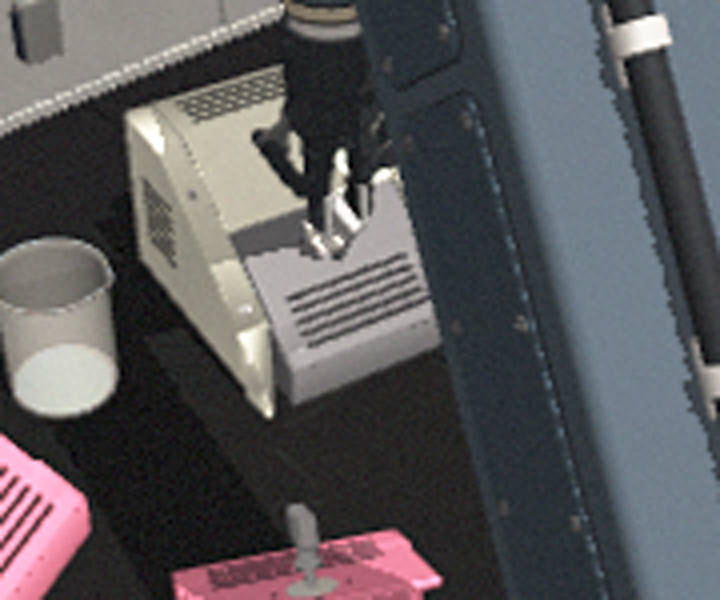

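The wing has followed the jaws and lags by about 0.3 rad. I'll close on it to square it up.

Emit:
{"method": "jog_arm", "body": {
  "motion": [
    [0.1, -0.1, -0.4, 2, 190],
    [0, 0, 0, 0, 215],
    [0, 0, 0, 0, 235],
    [0, 0, 0, 0, 255],
    [0, 0, 0, 0, 255],
    [0, 0, 0, 0, 255]
  ],
  "squeeze": 25
}}

```text
t: 9.82
tcp_pos: [0.6166, -0.0797, 0.106]
tool_rot: [0.086, 0.996, 0.002, -0.035]
force: [1.2, 0.7, -0.7]
finger_gap: 0.135
```

```bash
python3 look.py n wrist scene;python3 wing.py pics/n_wrist.npz
```

```text
9.8167 [ 0.6166 -0.0797  0.106 ] [ 1.1853  0.6945 -0.6756] q [-0.3028  0.7039  1.487  -0.0125  1.0204 -1.6947] yaw 170.14316631865654
plate h mm -1.0266413403059413 22198
px 174 343 213 316 5289
top h 69.15578775795152
n 1007 centre slope,y [ 0.1113 -0.0005] rect c [0.1144 0.    ] size [0.021  0.0599] rect ang 0.08892831951379776 theta -1.5666609577672748
mean world top [ 0.6116 -0.079   0.1522]
```

View pics/n_wrist.png

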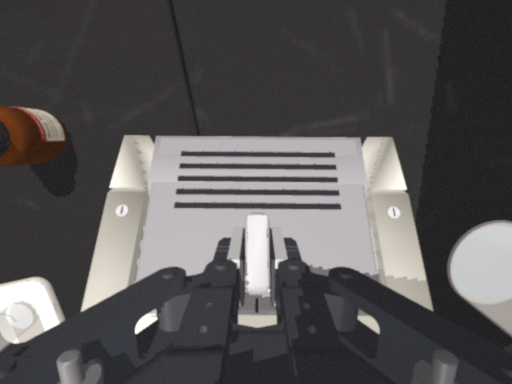

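The wing is gripped squarely, with an opening of about 12 mm, and in line with the stroke. I'll push along the stud axis.

Emit:
{"method": "jog_arm", "body": {
  "motion": [
    [0, 0, 0, 0, 255],
    [0.25, -0.05, -0.36, 0, 255],
    [0.25, -0.05, -0.36, 0, 255],
    [0.25, -0.05, -0.36, 0, 255]
  ],
  "squeeze": 45
}}

```text
t: 10.25
tcp_pos: [0.6233, -0.0809, 0.0966]
tool_rot: [0.086, 0.996, 0.002, -0.036]
force: [-12.8, 3.2, 38.9]
finger_gap: 0.131
```

```bash
python3 look.py o wrist scene
```

```text
10.25 [ 0.6233 -0.0809  0.0966] [-12.8421   3.1763  38.8701] q [-0.3014  0.725   1.4713 -0.0127  1.0176 -1.6933] yaw 170.15175139027033
```

View pics/o_wrist.png

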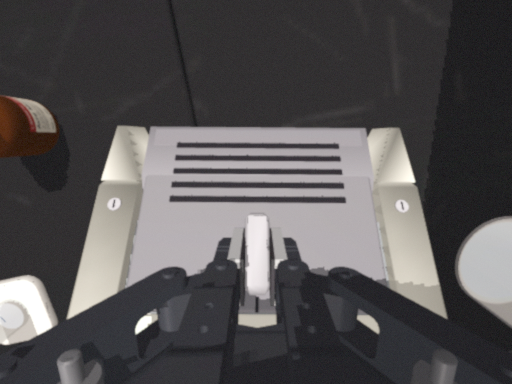

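View pics/o_scene.png

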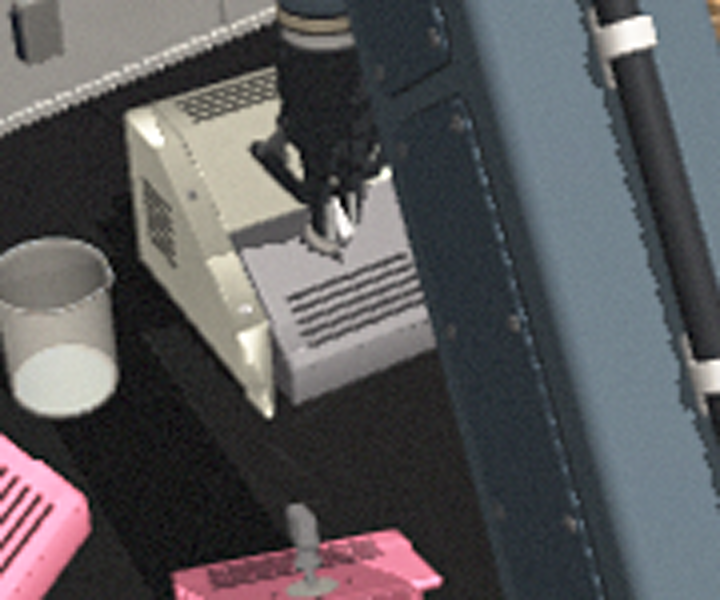

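The wing moved in about 11.6 mm without slipping and met a hard stop. I'll release, rise and measure.

Emit:
{"method": "jog_arm", "body": {
  "motion": [
    [0, 0, 0, 0, 255],
    [0, 0, 0, 0, 120],
    [0, 0, 0, 0, 120],
    [0, 0, 0, 0, 120],
    [0, 0, 3, 0, 120],
    [0, 0, 4, 0, 120],
    [-0.5, 0, 2, 0, 120],
    [0, 0, 0, 0, 120]
  ],
  "squeeze": 20
}}

```text
t: 11.02
tcp_pos: [0.618, -0.0816, 0.1848]
tool_rot: [0.086, 0.996, 0.003, -0.039]
force: [0.2, 0.1, -0.0]
finger_gap: 0.526
```

```bash
python3 look.py p wrist scene; python3 wing.py pics/p_wrist.npz;python3 wing.py pics/p_scene.npz
```

```text
11.0167 [ 0.618  -0.0816  0.1848] [ 0.1525  0.0809 -0.0237] q [-0.3045  0.6092  1.4207 -0.0128  1.1893 -1.6985] yaw 170.16504815704786
plate h mm -0.9868420120547027 13545
px 251 266 190 239 746
top h 37.26751489511634
n 697 centre slope,y [ 0.0978 -0.0013] rect c [ 0.0958 -0.0014] size [0.0115 0.0383] rect ang 89.62091064453125 theta 0.008332490318208685
mean world top [ 0.6185 -0.081   0.1186]
plate h mm -0.9875218511810058 1201
px 250 258 164 175 66
top h 39.18170726717854
n 41 centre slope,y [ 0.0963 -0.    ] rect c [0.0969 0.0001] size [0.0117 0.0336] rect ang 88.33194732666016 theta -0.012417920648994368
mean world top [ 0.617  -0.0795  0.1184]
```

View pics/p_wrist.png

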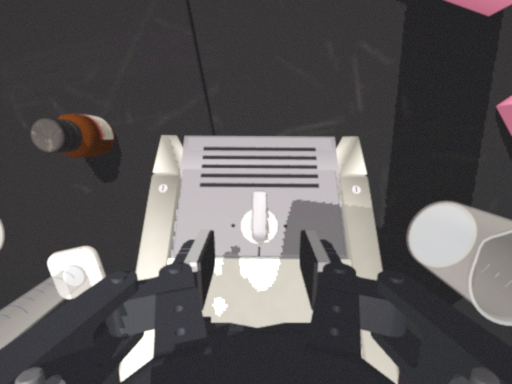

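The wing top dropped from 49.8 to 37.3 mm, a travel of 12.5 mm, so the stud is fully in with θ≈0.01. Next I'll close the fingers and come down to the right of the wing's lower end to turn it.

Emit:
{"method": "jog_arm", "body": {
  "motion": [
    [-0.9, -1.4, 0, -0.5, 255],
    [-0.9, -1.4, 0, 0, 255],
    [0, 0, -2, 0, 255],
    [0, 0, 0, 0, 255],
    [0, 0, 0, 0, 255]
  ],
  "squeeze": 40
}}

```text
t: 11.53
tcp_pos: [0.5954, -0.1105, 0.1547]
tool_rot: [0.09, 0.995, 0.005, -0.045]
force: [0.7, 0.4, 0.4]
finger_gap: -0.0
```

```bash
python3 look.py q wrist
```

```text
11.5333 [ 0.5954 -0.1105  0.1547] [0.6709 0.4018 0.3884] q [-0.3602  0.6287  1.4834 -0.0172  1.1193 -1.7427] yaw 169.687573766656
```

View pics/q_wrist.png

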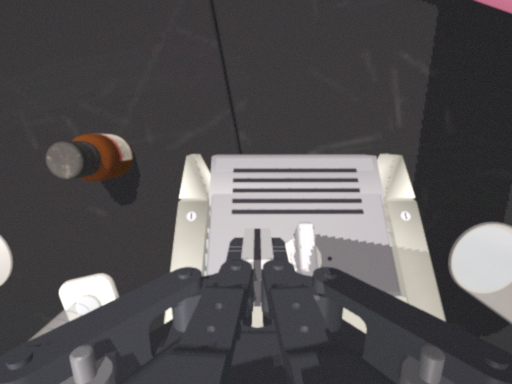

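Emit:
{"method": "jog_arm", "body": {
  "motion": [
    [0.1, 0, -2, 0, 255],
    [0.1, 0, -2, 0, 255],
    [0.1, 0, -1.6, 0, 255],
    [0, 0, -0.4, 0, 255]
  ]
}}

```text
t: 11.92
tcp_pos: [0.5997, -0.1109, 0.0943]
tool_rot: [0.09, 0.995, 0.004, -0.044]
force: [-0.5, -0.1, -0.2]
finger_gap: -0.001
```

```bash
python3 look.py r wrist scene
python3 - <<'E'
from station import sense
import numpy as np
p=sense()["tcp_pos"];d=p[:2]-[0.5611,-0.07];print(d@[.9839,-.1788],d@[.1788,.9839],p[2])
E
```

```text
11.9167 [ 0.5997 -0.1109  0.0943] [-0.5173 -0.0509 -0.2348] q [-0.3584  0.7135  1.5115 -0.0179  1.0034 -1.7394] yaw 169.71872633569203
0.04593700542121787 -0.03343067624630032 0.09570767301841233
```

View pics/r_wrist.png

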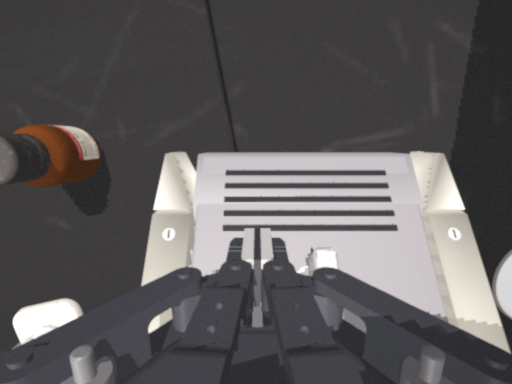

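View pics/r_scene.png

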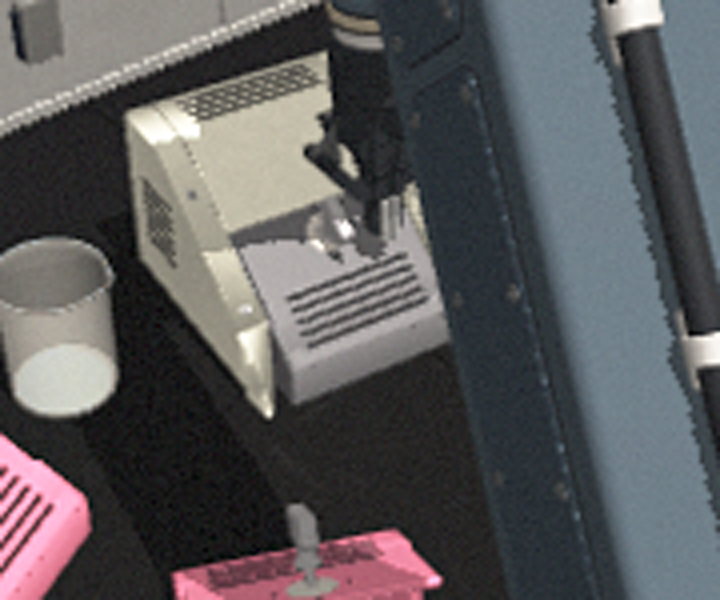

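Emit:
{"method": "jog_arm", "body": {
  "motion": [
    [-0.5, 0.4, 0, 0, 255],
    [0, 0.8, 0, 0, 255],
    [0.14, 0.8, 0, 0, 255],
    [0.14, 0.8, 0, 0, 255],
    [0.14, 0.8, 0, 0, 255],
    [0, 0, 0, 0, 255]
  ]
}}

```text
t: 12.52
tcp_pos: [0.5981, -0.0749, 0.0998]
tool_rot: [0.088, 0.995, 0.0, -0.043]
force: [-1.2, -1.1, 0.3]
finger_gap: 0.0
```

```bash
cat >> look.py <<'E'
p=s["tcp_pos"];dd=p[:2]-[0.5611,-0.07];print("ext",dd@[.9839,-.1788],dd@[.1788,.9839],p[2])
E
python3 look.py s wrist scene
```

```text
12.5167 [ 0.5981 -0.0749  0.0998] [-1.2101 -1.1215  0.2677] q [-0.3009  0.6977  1.5291 -0.0211  0.9996 -1.6825] yaw 169.84163119207577
ext 0.037293622402943684 0.0017975967762533813 0.09984754074038393
```

View pics/s_wrist.png

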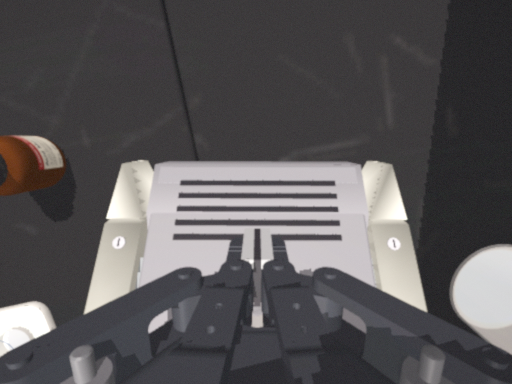

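View pics/s_scene.png

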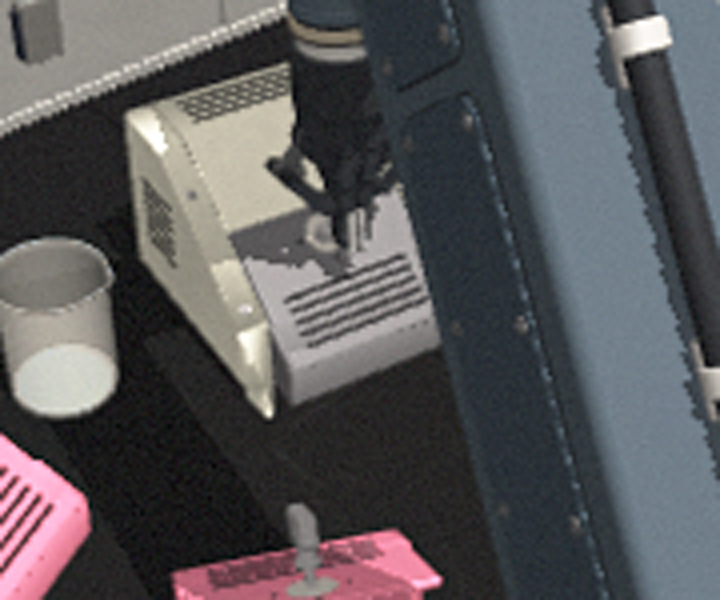

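The finger now hides the wing. I'll continue the sweep left, then press inward.

Emit:
{"method": "jog_arm", "body": {
  "motion": [
    [0.14, 0.6, -0.2, 0, 255],
    [0.14, 0.6, -0.2, 0, 255],
    [0.14, 0.5, 0, 0, 255],
    [0, 0, 0, 0, 255]
  ]
}}

```text
t: 12.95
tcp_pos: [0.6023, -0.0571, 0.0965]
tool_rot: [0.089, 0.995, 0.0, -0.043]
force: [-2.0, -0.4, 0.6]
finger_gap: 0.003
```

```bash
python3 look.py t wrist scene
```

```text
12.95 [ 0.6023 -0.0571  0.0965] [-2.0204 -0.416   0.6224] q [-0.2716  0.7049  1.5247 -0.018   0.9974 -1.6538] yaw 169.77427114262392
ext 0.038254952229651425 0.020016147457707505 0.0964599300383378
```

View pics/t_wrist.png

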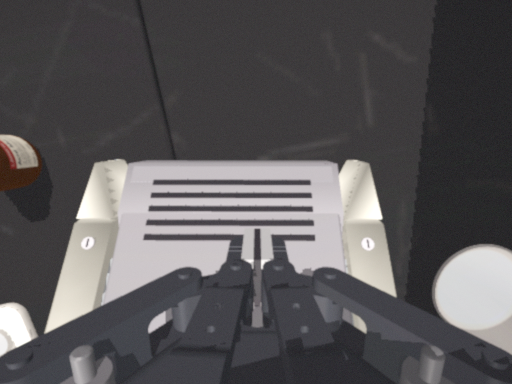

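View pics/t_scene.png

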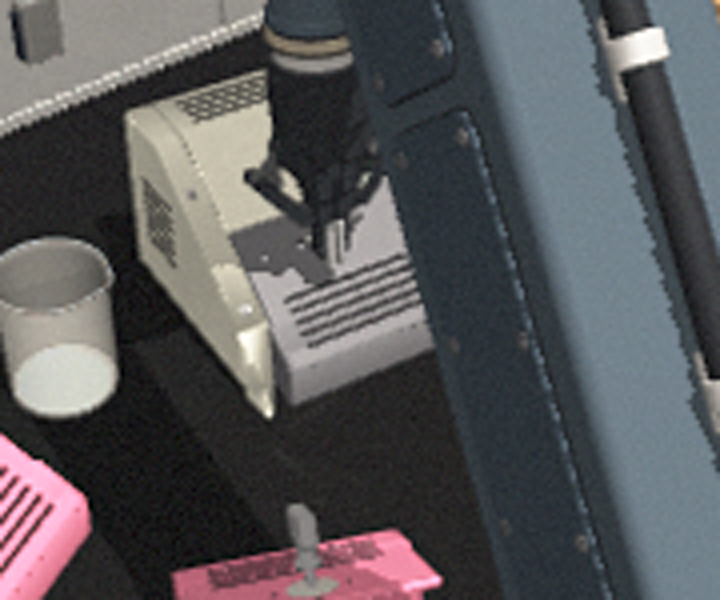

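Emit:
{"method": "jog_arm", "body": {
  "motion": [
    [0.3, -0.05, 0, 0, 255],
    [0.3, -0.05, 0, 0, 255],
    [0.3, -0.05, 0, 0, 255]
  ]
}}

```text
t: 13.3
tcp_pos: [0.6047, -0.0567, 0.0973]
tool_rot: [0.089, 0.995, 0.002, -0.052]
force: [-6.8, -0.2, 6.7]
finger_gap: 0.001
```

Resistance has risen to 7 N. I'll back off and look.

Emit:
{"method": "jog_arm", "body": {
  "motion": [
    [-1.5, 0.2, 0, 0, 255],
    [-1, 0.2, 3, 0, 255],
    [0, 0, 4, 0, 255],
    [0, 0, 3, 0, 255],
    [1, 0, 0, 0, 255],
    [0, 0, 0, 0, 255]
  ]
}}

```text
t: 13.8
tcp_pos: [0.5936, -0.0533, 0.2012]
tool_rot: [0.09, 0.995, 0.003, -0.047]
force: [0.9, -0.4, -0.8]
finger_gap: 0.0
```

```bash
python3 look.py u wrist scene;  python3 wing.py pics/u_wrist.npz;python3 wing.py pics/u_scene.npz
```

```text
13.8 [ 0.5936 -0.0533  0.2012] [ 0.9136 -0.3508 -0.8203] q [-0.2714  0.5611  1.4674 -0.0116  1.2065 -1.6565] yaw 169.62335062125968
ext 0.029018440910246086 0.022254921829234928 0.2012407147330412
plate h mm -0.9251641430798241 10675
px 210 242 234 251 328
top h 37.279214605075694
n 283 centre slope,y [ 0.0955 -0.0093] rect c [ 0.0955 -0.0058] size [0.0267 0.0122] rect ang 85.86459350585938 theta 1.3795255343224824
mean world top [ 0.6152 -0.0886  0.1173]
plate h mm -0.9163536971729573 1189
px 248 259 166 173 57
top h 39.69513958930934
n 37 centre slope,y [0.0969 0.0019] rect c [0.0969 0.001 ] size [0.0341 0.0115] rect ang 80.4830093383789 theta -1.4713502667597846
mean world top [ 0.6178 -0.0777  0.1188]
```

View pics/u_wrist.png

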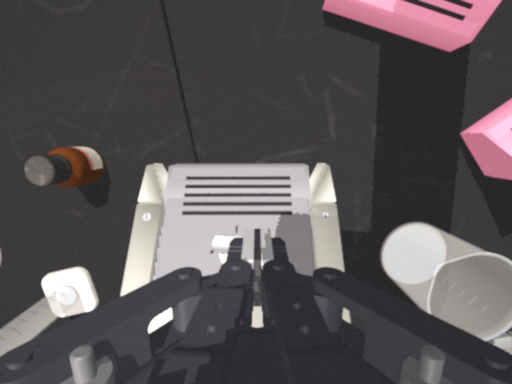

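View pics/u_scene.png

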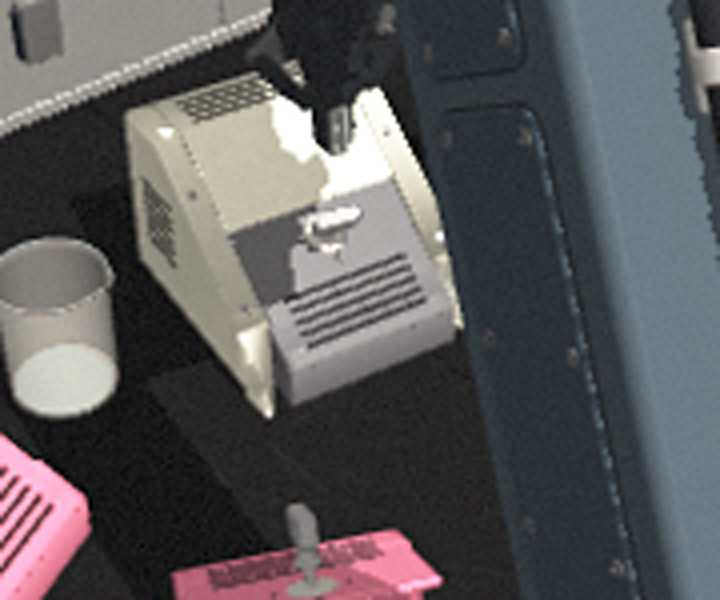

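The wing looks level now. I'll step aside for an unobstructed measurement.

Emit:
{"method": "jog_arm", "body": {
  "motion": [
    [0, -3, 0.5, 0, 255],
    [0, -3, 0.5, 0, 255],
    [0, 0, 0, 0, 255],
    [0, 0, 0, 0, 255]
  ]
}}

```text
t: 14.23
tcp_pos: [0.5888, -0.1127, 0.2057]
tool_rot: [0.089, 0.995, 0.005, -0.053]
force: [-0.7, 0.9, 0.6]
finger_gap: 0.0
```

```bash
python3 look.py v wrist scene top;  python3 wing.py pics/v_wrist.npz;python3 wing.py pics/v_scene.npz
```

```text
14.2333 [ 0.5888 -0.1127  0.2057] [-0.6827  0.8987  0.5585] q [-0.3655  0.5657  1.4444 -0.0207  1.2362 -1.7502] yaw 169.7884051615884
ext 0.03489306293764685 -0.03703638322385209 0.2057265307797118
plate h mm -1.0056380062763957 10201
px 279 323 227 247 726
top h 37.4233288077695
n 592 centre slope,y [ 0.0969 -0.0005] rect c [ 0.0958 -0.0002] size [0.0381 0.0127] rect ang 85.75807189941406 theta -1.4881562690399575
mean world top [ 0.6179 -0.0802  0.118 ]
plate h mm -0.9954513694483522 1194
px 248 259 166 173 56
top h 38.148715873330964
n 42 centre slope,y [0.097  0.0014] rect c [0.0975 0.0011] size [0.034  0.0119] rect ang 83.92606353759766 theta -1.4949309716382044
mean world top [ 0.6185 -0.0783  0.1179]
```

View pics/v_wrist.png

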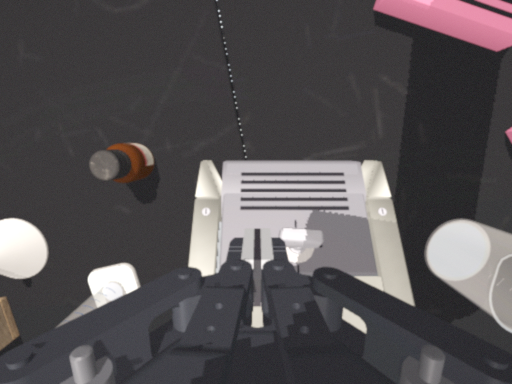

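View pics/v_scene_full.png

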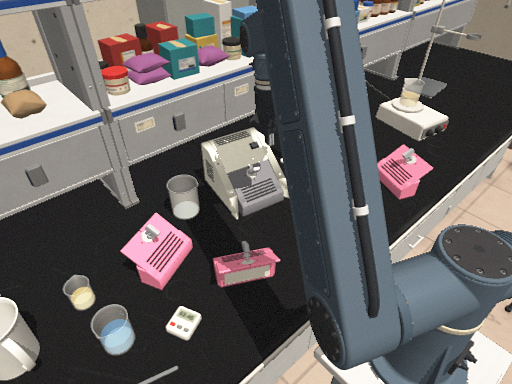

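Run:
```python
from h import *
a=load("pics/a_top.npz");b=load("pics/v_top.npz");
for nm,(u0,u1,v0,v1) in {"beaker":(195,230,143,182),"cyl":(316,345,150,184),"bottle":(302,322,200,222)}.items():
    A=cv2.cvtColor(a["img"],cv2.COLOR_RGB2GRAY)[v0:v1,u0:u1];B=cv2.cvtColor(b["img"],cv2.COLOR_RGB2GRAY)[v0:v1,u0:u1]
    print(nm,cv2.phaseCorrelate(A.astype(np.float64),B.astype(np.float64)),abs(A.astype(int)-B).mean())
```

```text
beaker ((0.004123946748187279, -0.04202693274780955), 1.0540469742884413) 2.8732600732600733
cyl ((0.20387618907680327, 0.14998038761226695), 0.9425488892366425) 9.685598377281947
bottle ((-0.02658321827155774, 0.14426651337281093), 1.1746753260611926) 13.927272727272728
```

View pics/v_top.png

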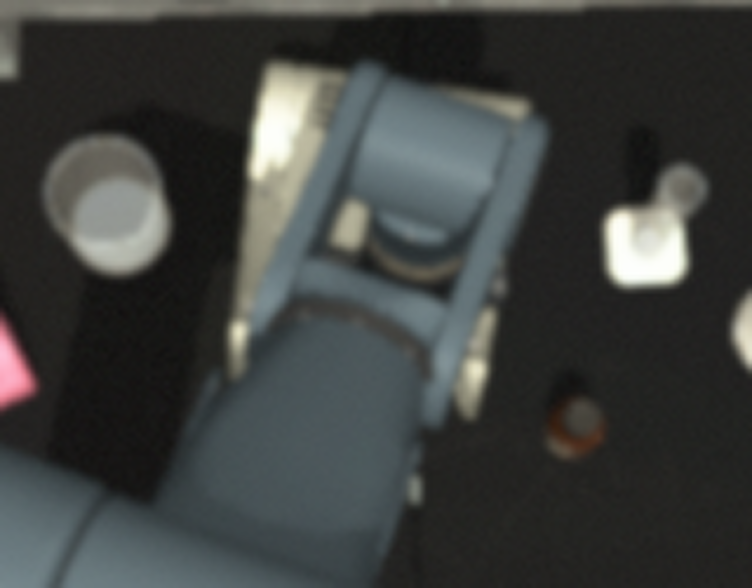

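The beaker, cylinder and bottle have not moved (under 0.3 px). The wing is locked, the cassette is home and the gripper is clear, so I'll hand in.

```bash
python3 -c "
from station import *
print(sense()['force']);print(sign_off())"
```

```text
[ 0.59146359  0.52606009 -0.67161578]
the job is handed in; nothing more can be done
None
```

The filter cassette is fitted and locked, and I handed the job in at about 14.3 s of the 67 s allowed; `sign_off()` gave no verdict.

I slid the cassette into the bay with the open fingers on its lip until it stopped. I gripped the stud's wing, turned it to point straight up the slope and pushed it in along its axis. Then I turned it clockwise with the closed fingertips.

My last checks, all from the camera depth images:

- **Cassette:** its plate is flush with the extractor face to about 1 mm, and it was square when it reached the stop.
- **Stud depth:** it went in about 12.4 mm, against a stop at 12.5 mm.
- **Stud turn:** the wing reads about 1.65 rad, roughly 0.08 past the exact quarter turn and close to its end stop at 1.66. That is within the 0.3 rad allowed. The scene camera agreed with the wrist camera to about 0.01 rad.
- **Bystanders:** the beaker, measuring cylinder and bottle shifted by less than 0.3 pixel (about 1 mm) in the top view.
- **Robot:** it stands clear, touching nothing.

Two things did not go cleanly. The wrist force reached about 41 N when the stud hit its stop. The tool also picked up a tilt of about 5 degrees from pushing the cassette and kept it. No check failed.

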